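# Lever a heavy instrument base up onto its spring catch

## Robot

A 6-joint arm with a two-finger parallel gripper is mounted at the origin on a cart in front of the work surface, level with it; the furniture and walls round the work are solid. World frame = base frame: x ahead of the robot, y to its left, z up, the work surface at z = 0. Lengths are in m, angles in degrees, forces in N, time in s.
With the tool pointing down it reaches from about 0.3 to 0.75 m from the base axis. Payload 8.5 kg.
Tool frame: the origin (TCP) lies at the very end of the fingers, on their centre line; the grasp point (between the pads) lies 19 mm behind it; z points along the fingers, y is the line along which they close (so a half turn about z gives the same grasp; the last joint's range is limited). The gripper opens to 85 mm and grips with 20 to 120 N. Pads are 22 mm wide; open, the fingers measure 114 mm over their backs; the gripper's body (76 mm by 85 mm) begins 54 mm behind the grasp point. The pads swing forward as they close: fully open they stand 13 mm farther back than shut.
Start: joints at [-83.841, 21.807, 74.336, -0, 83.858, -12.336], TCP at [0.174, -0.522, 0.231] pointing down, gripper open.
Joint ranges: [-178.18, 178.18], [-50.72, 133.34], [12.68, 142.11], [-81.47, 261.47], [9.98, 163.14], [-165.26, 165.26]. Speed limits (degrees/s): [136.94, 136.94, 180, 180, 180, 180].

## Interface

Orientations are given as a 3x3 rotation matrix whose columns are the frame's x, y, z axes.
In Python, from rig import env, imaging gives the robot as it stands. The module is installed in compiled form; this text tells all that it offers.
- The arm moves only by the tool arm_command, never from a script. Its arguments are lists of equal length, an entry for each row: "turn": the turn, a rotation vector about the tool's x, y, z in units of 5 degrees (1.0 is 5 degrees), a list of three; "xyz": the shift along the tool's x, y, z in units of 50 mm (1.0 is 50 mm), a list of three; "claw": the finger opening in mm, from 0 to 85.4. A call has 1 to 12 rows; each row shifts and turns the commanded pose from where the row before left it, along the tool's axes as they then stand; what a row does not reach is not made up. A row lasts 1/10 s, in which the tool goes at most 50 mm and 8.59 degrees, less where a joint would pass 70% of its speed; a pose out of reach is approached as far as the arm can. A call is refused whole if a number of a shift passes 1 or a number of a turn 1, either way. A call with a gripper value outside its range is refused whole. The fingers move at their own pace and stop on an object; "squeeze" is the grip in N (left out, the last holds). Time passes only in rows, so rows that do not move let the fingers close. It gives the time, the measured TCP pose, the force, the opening and the grip force at its end, in the units of the state.
- env.observe(): the state, without advancing time (a new reading comes with each control period).
- imaging.get_image(name): name is "scene" or "top"; returns (picture, depth): 420x560x3 uint8, blue, green, red; 420x560 float32, m along the optical axis (not along the pixel's ray), 0 where there is no reading.
- imaging.camera_info(name): a dict with "camera_matrix" (3x3 intrinsics, pixels), "rvec" (rotation vector, rad) and "tvec" (3), from world to camera coordinates, as OpenCV has them. Camera axes: x right, y down, z forward; pixel columns grow to the right and rows downward; lengths in m; the calibration is good to about 2 mm. A picture is of the moment at which its call begins. camera_info takes no time and is no camera call.
- env.close_job(): hands the job in; it is judged then, once.
The state is a dict: "time_s": time; "q": joint angles; "qvel": joint speeds; "joint_efforts": joint torques, N m; "position": TCP position; "tool_rot": TCP orientation; "ft_force": force on the tool from outside, world axes, zero at the start; "wrist_torque": the same for the moment, N m; "grip_width": finger opening in m; "gripper_force": force on a finger pad.
Only numpy, scipy, OpenCV 4.12 (cv2) and the standard library are available. Lean on these libraries where they do the work, as an engineer would, in place of code of your own. Each camera call takes 0.05 s, during which the arm holds its last target. There are 200 camera calls.

## Task

The heavy white instrument base has dropped off its service catch. Take the red-handled pry bar from its mat, lay it over the blue fulcrum block with its tip under the yellow-marked front lip, and lever the lip up until the orange catch springs in beneath it, without straining it against the hook just above; then ease the lip down onto the catch without letting it drop, draw the bar out and lay it back along the middle of its mat. Do not touch the base with the gripper, shift the fulcrum block or disturb the other things on the desk.

Things in the scene. Friction and masses are not known exactly. Their poses are not given: they have to be found in the camera images.
- bar_grip (a point): Grip point of the loose pry bar, centre of its red handle's section, 13 mm above the bar's flat underside. Straight bar, 260 mm, 0.22 kg: handle 100 long, 18 wide, 26 high, then steel blade 160 long, 16 wide, 8 thick, undersides flush. x along the bar to the tip, z up. Ahead of this point: handle's front end 55 mm, centre of mass about 60, tip end 215; behind: rear end 45 mm.
- bar_mid (a point): Point on the pry bar's axis 125 mm behind the blade's tip end and 90 mm ahead of bar_grip, 4 mm above the underside; axes as bar_grip. This point must end near the middle of the mat.
- pry_bar: The pry bar itself; origin under bar_mid on the underside, axes as bar_grip.
- tool_mat: Black rubber mat fixed to the desk, 300 mm (x) by 100 mm (y), 3 mm thick; origin at the centre of its underside on the desk. The bar starts on it, along its x, tip to +x.
- fulcrum: Loose blue fulcrum block, 50 mm (x) by 60 mm (y), 0.95 kg, standing in front of the lip; origin at the centre of its underside.
- fulcrum_ridge (a point): Middle of the top of the block's rounded steel ridge (radius 9 mm, running along the block's y), 75 mm above the desk. The bar's underside rests on it.
- lip (a point): Front lower edge, middle, of the base's lip, at the yellow mark, 88 mm above the desk when down. x points inward under the base (the way the tip goes in), z up; tilts with the base. Free space under the lip: 49 mm deep, then a riser. Lip 26 mm thick, 150 wide. The ridge stands 35 to 47 mm in front. Put the tip 20 to 25 mm under the lip; a level bar on the ridge has 5 mm play there.
- base_plate (a joint): Hinge of the white base (3 to 5 kg, not known exactly; dark round flange on top), 200 mm behind the lip's edge: 0 down, positive as the front rises, rad (0.01 = 2 mm of lift at the lip). Lifting the lip takes 15 to 33 N at the bar's tip; at the hook the force rises steeply, and the tip may never press with more than 60 N. Eased onto the catch the base stays between 0.022 and 0.08 rad.
- coverslips_1: Bystander: small blue-lidded box, 30x30x23 mm.
- filter_cube_1: Bystander: black filter cube with coloured discs, 34x34x35 mm.
- slide_pack_1: Bystander: small white carton, 30x80x21 mm.
- catch_place (a point): Point on the desk under the aluminium catch stand at the lip's end. Its orange spring tongue presses on the lip's end and slips 20 mm under once the lip is high enough (the orange tail behind the post draws in); its padded dark hook stops the lip about 3 mm higher. Stand height differs each time, not measured: tongue top 5 to 12 mm above the lip's resting underside. Axes as the lip's when down.
- oil_bottle: Bystander: small brown glass bottle with black cap, 25x25x52 mm.
There are look-alikes about, which are no part of the job. What is shaped like the fulcrum but pink is not meant.

How it is judged:
By the outcome, as a careful person would: the job done as asked, in the order asked, and still so for the second after the job is handed in, with the robot touching nothing.
It also fails if it takes over 72 s, if anything falls off the work surface, if the arm or the gripper's body presses on something with over 40 N, if the wrist force passes 120 N, or if a joint passes its speed limit or range.

## Working session

There is one attempt and no reset: what is moved stays moved. The work goes in short steps, Python scripts to look and compute and a tool call to move; the robot and the scene stay as the last step left them, time stands still between calls to the robot, and variables do not carry over. Pictures are saved under pics/ and viewed, at most 10 in all, crops included, and the job is handed in when it is done.

Besides the shell and the picture viewer there is one more tool, called by a JSON object that holds its "op" and its "data". arm_command: Moves the arm, as the interface text tells. Its arguments: {"type":"object","properties":{"turn":{"type":"array"},"xyz":{"type":"array"},"claw":{"type":"array"},"squeeze":{"type":"number"}},"required":["turn","xyz","claw"]}

```bash
mkdir -p pics
cat > h.py <<'E'
import numpy as np, cv2
from rig import env, imaging
def cam(n):
    c=imaging.camera_info(n); K=np.array(c["camera_matrix"],float); R=cv2.Rodrigues(np.array(c["rvec"],float))[0]; t=np.array(c["tvec"],float).ravel(); return K,R,t
def cloud(n,d):
    K,R,t=cam(n); v,u=np.mgrid[0:d.shape[0],0:d.shape[1]]
    P=np.stack([(u-K[0,2])/K[0,0]*d,(v-K[1,2])/K[1,1]*d,d],-1)
    return (P-t)@R
def ray(n,u,v,z):
    K,R,t=cam(n); r=R.T@np.linalg.solve(K,[u,v,1]); o=-R.T@t; return o+r*(z-o[2])/r[2]
E
python3 - <<'E'
from h import *
for n in("scene","top"):
    im,d=imaging.get_image(n); cv2.imwrite(f"pics/{n}0.png",im); np.save(n+"0.npy",d); K,R,t=cam(n); print(n,K[0,0],-R.T@t,R[2])
s=env.observe(); print(s)
E
```

```text
scene 471.93512178388204 [0.17318641 1.11104481 0.84365444] [ 0.26159865 -0.79073115 -0.55345316]
top 534.7484543175999 [0.36740737 0.01950693 1.53234774] [ 0.12045958  0.00269777 -0.99271457]
{'time_s': 0.1, 'q': array([-8.38409007e+01,  2.18362887e+01,  7.43771475e+01,  7.34704720e-04,
        8.38581050e+01, -1.23362084e+01]), 'qvel': array([-0.01614071, -0.05731763, -0.10052169, -0.07595339, -0.09850259,
        0.02971254]), 'joint_efforts': array([ 3.68912311e-03, -4.49225307e+01, -2.31655204e+01, -1.66338991e-04,
        3.67099463e-03, -4.96789255e-06]), 'position': array([ 0.17444465, -0.52134044,  0.23080061]), 'tool_rot': array([[ 9.48350093e-01,  3.17225608e-01, -1.21289191e-04],
       [ 3.17225508e-01, -9.48349320e-01,  1.24278994e-03],
       [ 2.79220271e-04, -1.21707598e-03, -9.99999220e-01]]), 'ft_force': array([0.237958  , 0.29264022, 0.02427404]), 'wrist_torque': array([-0.02237316,  0.01896094,  0.0158056 ]), 'gripper_force': 0.0, 'grip_width': 0.08539158824597692}
```

View pics/scene0.png

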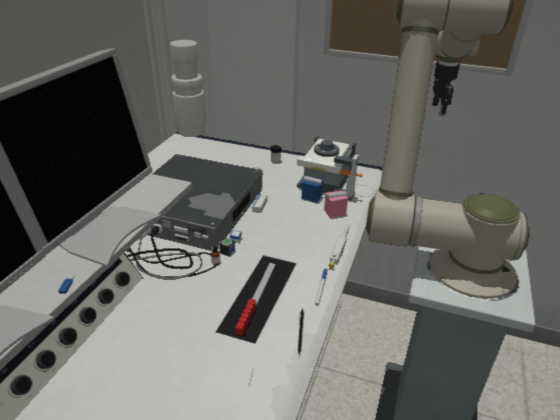

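View pics/top0.png

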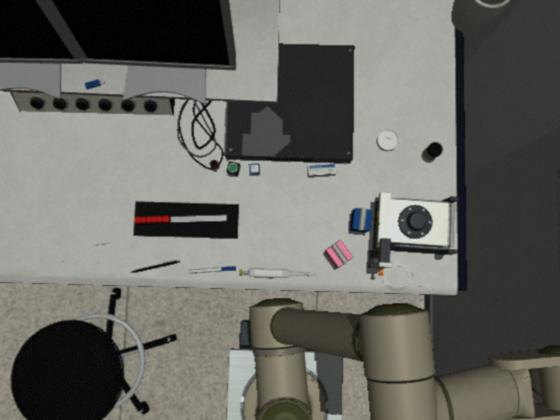

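The scene view shows the red-handled bar on its mat (240,320 to 270,270), the blue fulcrum (312,189) and the pink look-alike (336,205). The white base is at (325,160) with the catch at its near end (352,175). In the top view the bar runs (135,219) to (227,217), the fulcrum is at (361,220), the lip edge is near column 378, and the catch is at (380,260).

Run:
```python
from h import *
im=cv2.imread("pics/top0.png"); d=np.load("top0.npy"); P=cloud("top",d)
hsv=cv2.cvtColor(im,cv2.COLOR_BGR2HSV); H,S,V=[hsv[...,i].astype(int) for i in range(3)]
def rect(m,name,zt=None):
    n,l,st,c=cv2.connectedComponentsWithStats(m.astype(np.uint8)); k=1+np.argmax(st[1:,4]); m=l==k
    p=P[m]; zm=np.median(p[:,2]) if zt is None else zt
    vu=np.argwhere(m); q=np.array([ray("top",u,v,zm)[:2] for v,u in vu])
    (c,s,a)=cv2.minAreaRect((q*1000).astype(np.float32)); print(name,m.sum(),"z",np.round(np.percentile(p[:,2],[5,50,95]),3),"c",np.round(c,1),"size",np.round(s,1),"ang",round(a,2)); return m
def roi(u0,v0,u1,v1):
    m=np.zeros(H.shape,bool); m[v0:v1,u0:u1]=1; return m
rect(roi(125,190,250,250)&(V<60),"mat(dark)")
g=roi(125,190,250,250); m=g&((V<60)|(S>120)|((P[...,2]>0.008)))
rect(m,"mat+bar",0.003)
red=g&((H<8)|(H>172))&(S>150)&(V>80); rect(red,"red",.029)
inner=roi(136,206,236,234); rect(inner&((V>90)),"bar",.02); rect(inner&(V>90)&(S<80),"blade",.011)
blue=roi(345,200,378,240)&(H>95)&(H<125)&(S>100); mb=rect(blue,"blue")
print(np.round(P[210:232:4,348:384:3,2],3)); 
wh=roi(370,190,456,255)&(V>150)&(S<50); rect(wh,"white")
print(np.round(P[200:250:10,366:400:2,2],3))
yl=roi(366,190,400,260)&(H>18)&(H<35)&(S>100); print("yellow",np.argwhere(yl)[:10])
cv2.imwrite("pics/c.png",np.vstack([cv2.resize(im[180:290,320:470],None,fx=4,fy=4,interpolation=2)]))
s=cv2.imread("pics/scene0.png"); cv2.imwrite("pics/c2.png",cv2.resize(s[130:225,280:390],None,fx=6,fy=6,interpolation=2))
```

```text
mat(dark) 2799 z [-0.003  0.003  0.009] c [510.3 295.3] size [295.2  96.3] ang 89.98Traceback (most recent call last):
  File "<stdin>", line 13, in <module>
  File "<stdin>", line 7, in rect
  File "h.py", line 10, in ray
    K,R,t=cam(n); r=R.T@np.linalg.solve(K,[u,v,1]); o=-R.T@t; return o+r*(z-o[2])/r[2]
          ~~~^^^
  File "h.py", line 4, in cam
    c=imaging.camera_info(n); K=np.array(c["camera_matrix"],float); R=cv2.Rodrigues(np.array(c["rvec"],float))[0]; t=np.array(c["tvec"],float).ravel(); return K,R,t
ValueError: time passes only in moves, steps and waits
```

```bash
sed -i 's/^def cam(n)/import functools\n@functools.cache\ndef cam(n)/' h.py
cat > m.py <<'E'
from h import *
im=cv2.imread("pics/top0.png"); d=np.load("top0.npy"); P=cloud("top",d)
hsv=cv2.cvtColor(im,cv2.COLOR_BGR2HSV); H,S,V=[hsv[...,i].astype(int) for i in range(3)]
def rect(m,name,zt=None):
    n,l,st,c=cv2.connectedComponentsWithStats(m.astype(np.uint8)); k=1+np.argmax(st[1:,4]); m=l==k
    p=P[m]; zm=np.median(p[:,2]) if zt is None else zt
    vu=np.argwhere(m); q=np.array([ray("top",u,v,zm)[:2] for v,u in vu])
    (c,s,a)=cv2.minAreaRect((q*1000).astype(np.float32)); print(name,m.sum(),"z",np.round(np.percentile(p[:,2],[5,50,95]),3),"c",np.round(c,1),"size",np.round(s,1),"ang",round(a,2)); return m
def roi(u0,v0,u1,v1):
    m=np.zeros(H.shape,bool); m[v0:v1,u0:u1]=1; return m
E
python3 - <<'E'
from m import *
g=roi(125,190,250,250); rect(g&(V<60),"mat",.003)
red=g&((H<8)|(H>172))&(S>150)&(V>80); rect(red,"red",.029)
inner=roi(136,206,236,234); rect(inner&((V>90)),"bar",.02); rect(inner&(V>90)&(S<80),"blade",.011)
blue=roi(345,200,378,240)&(H>95)&(H<125)&(S>100); mb=rect(blue,"blue")
print(np.round(P[208:236:4,348:384:3,2],3)); 
wh=roi(370,190,456,255)&(V>150)&(S<50); rect(wh,"white")
print(np.round(P[190:260:10,366:400:2,2],3))
cv2.imwrite("pics/c.png",cv2.resize(im[180:290,320:470],None,fx=5,fy=5,interpolation=2))
s=cv2.imread("pics/scene0.png"); cv2.imwrite("pics/c2.png",cv2.resize(s[130:225,280:390],None,fx=6,fy=6,interpolation=2))
E
```

```text
mat 2799 z [-0.003  0.003  0.009] c [510.3 295.3] size [295.2  96.3] ang 89.98
red 203 z [0.022 0.029 0.035] c [506.8 386.2] size [17.  96.3] ang 1.59
bar 489 z [0.006 0.014 0.034] c [511.6 306.1] size [ 16.6 255.8] ang 2.81
blade 304 z [0.005 0.011 0.017] c [514.3 259.2] size [ 15.4 160.1] ang 3.39
blue 167 z [0.036 0.065 0.072] c [ 518.  -181.3] size [22.1 59.8] ang 84.9
[[-1.000e-03 -4.000e-03  6.100e-02  6.900e-02  6.500e-02  1.532e+00
  -1.000e-02  0.000e+00  4.000e-03  5.000e-03  9.800e-02  1.170e-01]
 [ 4.000e-03  8.000e-03  6.700e-02  6.600e-02  6.600e-02  7.400e-02
   6.300e-02  6.900e-02 -7.000e-03  1.700e-02  9.600e-02  1.160e-01]
 [ 1.000e-03  2.100e-02  5.600e-02  6.300e-02  7.100e-02  7.500e-02
   7.000e-02  6.500e-02 -5.000e-03  1.800e-02  1.060e-01  1.090e-01]
 [-2.000e-03  3.300e-02  6.600e-02  6.500e-02  7.400e-02  7.300e-02
   6.600e-02  6.100e-02  1.000e-03  9.000e-03  1.080e-01  1.180e-01]
 [-3.000e-03  4.400e-02  6.500e-02  6.400e-02  7.200e-02  7.300e-02
   6.800e-02  6.600e-02  4.000e-03  9.000e-03  1.110e-01  1.100e-01]
 [-5.000e-03  4.600e-02  6.600e-02  6.3
[... 485 characters left out ...]
  0.09   0.117  0.111  0.116
   0.112  0.121  0.115  0.117  0.114  0.115  0.112]
 [ 0.07   0.066  0.065 -0.007  0.01   0.008  0.104  0.11   0.123  0.114
   0.11   0.118  0.114  0.123  0.113  0.118  0.116]
 [ 0.066  0.065  0.065  0.001  0.009  0.009  0.108  0.119  0.113  0.113
   0.118  0.112  0.117  0.115  0.112  0.115  0.119]
 [ 0.062  0.066 -0.001  0.005  0.02   0.009  0.117  0.119  0.113  0.114
   0.122  0.119  0.113  0.115  0.108  0.115  0.111]
 [-0.     0.003  0.005  0.001  0.014  0.092  0.117  0.132  0.142  0.14
   0.139  0.14   0.147  0.117  0.11   0.113  0.116]
 [ 0.     0.014  0.01   0.014  0.017  0.009  0.089  0.14   0.143  0.139
   0.14   0.137  0.011  0.008  0.014  0.009  0.015]]
```

View pics/c.png

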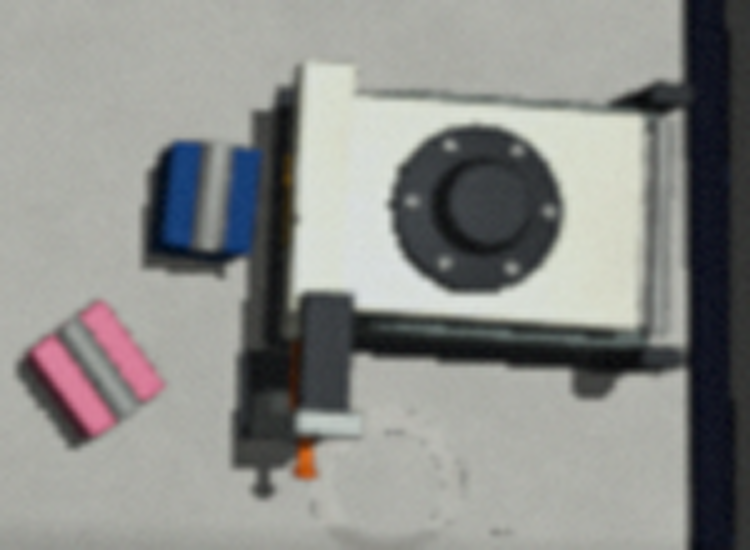

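View pics/c2.png

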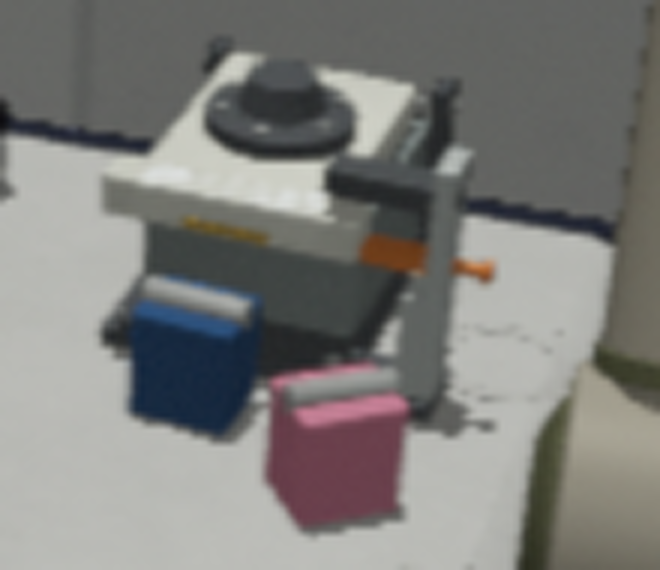

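The top crop shows the fulcrum's grey ridge from (217,143) to (208,248), the lip's front edge from (303,65) to about (293,290), and the yellow mark at (290,180). The scene crop shows the yellow mark from (185,220) to (268,240) and the orange tail tip at (490,270).

Run:
```python
from m import *
# lip top front edge, z=.114
L=[]
for v in range(196,236):
    r=V[v,366:395]; th=110
    k=[i for i in range(len(r)) if P[v,366+i,2]>.1 and r[i]>150 and S[v,366+i]<60]
    if k: L.append(ray("top",366+k[0]-.5,v,.114)[:2])
L=np.array(L); c=np.polyfit(L[:,0],L[:,1],1); print("lip top edge y at x=.45,.515,.58",np.polyval(c,[.45,.515,.58]),np.std(L[:,1]-np.polyval(c,L[:,0])), "deg",np.degrees(c[0]))
R=[]
for v in range(210,229):
    k=[u for u in range(352,372) if S[v,u]<60 and V[v,u]>110 and P[v,u,2]>.05 and P[v,u,2]<.1]
    if k: R.append(ray("top",np.mean(k),v,.073)[:2])
R=np.array(R); c=np.polyfit(R[:,0],R[:,1],1); print("ridge",len(R),R[:,0].min(),R[:,0].max(),R.mean(0),np.degrees(c[0]),np.std(R[:,1]-np.polyval(c,R[:,0])))
Y=[(u,v) for v in range(190,250) for u in range(372,386) if 15<H[v,u]<35 and S[v,u]>90]
print("yellow top",len(Y)); 
if Y: y=np.array(Y); print(y.min(0),y.max(0),ray("top",*y.mean(0),.095))
s=cv2.imread("pics/scene0.png"); h=cv2.cvtColor(s,cv2.COLOR_BGR2HSV).astype(int)
def msk(a,b,sm,u0,v0,u1,v1):
    m=np.zeros(h.shape[:2],bool); m[v0:v1,u0:u1]=1; return m&(h[...,0]>=a)&(h[...,0]<=b)&(h[...,1]>sm)&(h[...,2]>60)
m=msk(18,32,110,290,150,340,180); q=np.argwhere(m)[:,::-1]; print("yel scene",len(q),q.min(0),q.max(0))
for p in (q[q[:,0].argmin()],q.mean(0),q[q[:,0].argmax()]): print(ray("scene",*p,.094))
m=msk(3,15,150,335,160,370,185); q=np.argwhere(m)[:,::-1]; print("orange",len(q),q.min(0),q.max(0))
for nm,p in(("lip low left",(297.5,164.5)),("tail",(361.5,175))): print(nm,ray("scene",*p,.09))
s2=env.observe(); print(s2["time_s"])
```

```text
lip top edge y at x=.45,.515,.58 [-0.23786477 -0.23815655 -0.23844832] 0.005377709873335354 deg -0.25719015092620007
ridge 19 0.4938850092615239 0.5436334684091555 [ 0.51872732 -0.20150225] -6.552432923668176 0.0005076428103446257
yellow top 30
[376 211] [377 228] [ 0.51530892 -0.2361623   0.095     ]
yel scene 18 [311 166] [323 169]
[ 0.53815841 -0.24498965  0.094     ]
[ 0.51672631 -0.23920456  0.094     ]
[ 0.49493715 -0.23949841  0.094     ]
orange 47 [341 169] [361 175]
lip low left [ 0.5858517  -0.24568205  0.09      ]
tail [ 0.3677226  -0.25344929  0.09      ]
0.1
```

Run:
```python
from m import *
L=[]
for v in range(195,238):
    r=V[v,372:392].astype(float); i=int(np.argmax(r>165)); L.append((372+i-1+(165-r[i-1])/(r[i]-r[i-1]),v))
print([round(a[0],1) for a in L])
Q=np.array([ray("top",u,v,.114)[:2] for u,v in L]); 
f=cv2.fitLine(Q.astype(np.float32),cv2.DIST_HUBER,0,.001,.001).ravel(); print(f, np.degrees(np.arctan(f[1]/f[0])))
B=roi(345,200,378,240)&(((H>95)&(H<125)&(S>100))|(P[...,2]>.05))&(P[...,2]>.03)&(P[...,2]<.085); rect(B,"block",.068)
# side edge of base (rear part): rows of top-side boundary
E=[]
for u in range(396,445):
    r=V[190:210,u].astype(float); i=int(np.argmax(r>165)); E.append(ray("top",u,190+i-1+(165-r[i-1])/(r[i]-r[i-1]),.114)[:2])
f=cv2.fitLine(np.array(E,np.float32),cv2.DIST_HUBER,0,.001,.001).ravel(); print("side",f,np.degrees(np.arctan(f[0]/f[1])))
```

```text
[np.float64(374.2), np.float64(372.9), np.float64(375.7), np.float64(371.0), np.float64(372.6), np.float64(372.2), np.float64(380.0), np.float64(380.0), np.float64(379.9), np.float64(379.8), np.float64(379.8), np.float64(379.7), np.float64(379.7), np.float64(379.6), np.float64(379.6), np.float64(379.5), np.float64(379.4), np.float64(379.4), np.float64(379.2), np.float64(379.1), np.float64(379.1), np.float64(379.1), np.float64(379.1), np.float64(379.1), np.float64(379.0), np.float64(378.9), np.float64(379.0), np.float64(379.1), np.float64(379.5), np.float64(379.4), np.float64(378.9), np.float64(378.7), np.float64(378.7), np.float64(378.7), np.float64(378.6), np.float64(378.6), np.float64(378.5), np.float64(378.4), np.float64(378.4), np.float64(378.3), np.float64(378.3), np.float64(378.2), np.float64(378.2)]
[ 0.9992231 -0.0394109  0.5100961 -0.2391681] -2.2586632
block 438 z [0.047 0.067 0.077] c [ 518.4 -197.7] size [53.9 64.2] ang 84.43
side [ 0.02065054 -0.99978673  0.5968889  -0.35308325] -1.183273
```

The ridge is at about (0.5187, -0.2015), and the lip middle is at about (0.516, -0.2385), 37 mm behind the ridge, inside the stated 35–47 mm. The grip point is at about (0.5065, 0.391), with the bar heading 3.4° off -y. I'll turn the tool first.

{"op": "arm_command", "data": {"turn": [[0,0,-1],[0,0,-1],[0,0,-1],[0,0,-1],[0,0,-1],[0,0,-1],[0,0,-1],[0,0,-1],[0,0,-1],[0,0,-1],[0,0,-1],[0,0,-1]], "xyz": [[0,0,0],[0,0,0],[0,0,0],[0,0,0],[0,0,0],[0,0,0],[0,0,0],[0,0,0],[0,0,0],[0,0,0],[0,0,0],[0,0,0]], "claw": [60,60,60,60,60,60,60,60,60,60,60,60], "squeeze": 60}}

```text
time_s: 1.3
position: [0.1745, -0.5214, 0.2309]
tool_rot: [[0.196, 0.981, -0.0], [0.981, -0.196, 0.001], [0.001, -0.0, -1.0]]
ft_force: [0.3, -0.2, -0.3]
grip_width: 0.0599
gripper_force: 0.0
```

{"op": "arm_command", "data": {"turn": [[0,0,-1],[0,0,-1],[0,0,-0.98],[0,0,0],[0,0,0],[0,0,0],[0,0,0],[0,0,0],[0,0,0],[0,0,0],[0,0,0],[0,0,0]], "xyz": [[0,0,0],[0,0,0],[0,0,0],[0.89,0.386,0.05],[0.89,0.386,0],[0.89,0.386,0],[0.89,0.386,0],[0.89,0.386,0],[0.89,0.386,0],[0.89,0.386,0],[0.89,0.386,0],[0.89,0.386,0]], "claw": [60,60,60,60,60,60,60,60,60,60,60,60]}}

```text
time_s: 2.5
position: [0.3242, -0.1096, 0.2288]
tool_rot: [[-0.058, 0.998, 0.0], [0.998, 0.058, -0.0], [-0.0, 0.0, -1.0]]
ft_force: [0.9, -0.4, -0.4]
grip_width: 0.0599
gripper_force: 0.0
```

{"op": "arm_command", "data": {"turn": [[0,0,0],[0,0,0],[0,0,0],[0,0,0],[0,0,0],[0,0,0],[0,0,0],[0,0,0],[0,0,0],[0,0,0],[0,0,0]], "xyz": [[0.89,0.386,0],[0.89,0.386,0],[0.89,0.386,0],[0.89,0.386,0.2],[0.89,0.386,0.2],[0.89,0.386,0.2],[0.89,0.386,0.2],[0.89,0.386,0.2],[0.89,0.386,0.2],[0.89,0.386,0.2],[0.89,0.386,0.2]], "claw": [60,60,60,60,60,60,60,60,60,60,60]}}

```text
time_s: 3.6
position: [0.5072, 0.3917, 0.1479]
tool_rot: [[-0.059, 0.998, -0.001], [0.998, 0.059, -0.0], [-0.0, -0.001, -1.0]]
ft_force: [0.6, -0.9, 0.6]
grip_width: 0.0598
gripper_force: 0.0
```

{"op": "arm_command", "data": {"turn": [[0,0,0],[0,0,0],[0,0,0],[0,0,0],[0,0,0],[0,0,0],[0,0,0],[0,0,0]], "xyz": [[0,0,0.5],[0,0,0.5],[0,0,0.5],[0,0,0.5],[0,0,0.4],[0,0,0.25],[0,0,0.18],[0,0,0]], "claw": [50,50,50,50,50,50,50,50]}}

```text
time_s: 4.4
position: [0.5068, 0.3895, 0.0065]
tool_rot: [[-0.059, 0.998, -0.001], [0.998, 0.059, -0.001], [-0.001, -0.001, -1.0]]
ft_force: [-0.2, 1.0, -0.2]
grip_width: 0.0502
gripper_force: 0.0
```

{"op": "arm_command", "data": {"turn": [[0,0,0],[0,0,0],[0,0,0],[0,0,0],[0,0,0],[0,0,0],[0,0,0]], "xyz": [[0,0,0],[0,0,0],[0,0,0],[0,0,0],[0,0,0],[0,0,0],[0,0,0]], "claw": [30,20,10,0,0,0,0], "squeeze": 110}}

```text
time_s: 5.1
position: [0.5076, 0.39, 0.0087]
tool_rot: [[-0.059, 0.998, 0.002], [0.998, 0.059, 0.001], [0.001, 0.002, -1.0]]
ft_force: [-0.4, -0.6, 6.0]
grip_width: 0.016
gripper_force: 108.6
```

{"op": "arm_command", "data": {"turn": [[0,0,0],[0,0,0],[0,0,0],[0,0,0],[0,0,0],[0,0,0],[0,0,0],[0,0,0]], "xyz": [[0,0,-0.2],[0,0,-0.5],[0,0,-0.7],[0,0,-0.7],[0,0,-0.5],[0,0,0],[0,0,0],[0,0,0]], "claw": [0,0,0,0,0,0,0,0]}}

```text
time_s: 5.9
position: [0.5064, 0.3894, 0.1356]
tool_rot: [[-0.059, 0.998, -0.003], [0.998, 0.059, -0.001], [-0.001, -0.003, -1.0]]
ft_force: [-0.1, 0.2, -2.7]
grip_width: 0.0157
gripper_force: 107.7
```

Run:
```python
from h import *
s=env.observe(); print(s["position"],s["ft_force"],s["wrist_torque"],s["grip_width"])
im,d=imaging.get_image("scene"); cv2.imwrite("pics/s1.png",im); P=cloud("scene",d)
im2,d2=imaging.get_image("top"); cv2.imwrite("pics/t1.png",im2); P2=cloud("top",d2)
for n,i,p in(("scene",im,P),("top",im2,P2)):
    # bar points above mat: z in .07-.2 , y in .1..0.45
    m=(p[...,2]>.09)&(p[...,2]<.2)&(p[...,1]>.1)&(p[...,1]<.37)&(abs(p[...,0]-.51)<.03)
    q=p[m]
    for y in np.arange(.16,.37,.02):
        k=q[abs(q[:,1]-y)<.01]
        if len(k): print(n,round(y,2),len(k),np.round(np.median(k,0),4))
cv2.imwrite("pics/s1c.png",cv2.resize(im[200:360,200:320],None,fx=4,fy=3.75,interpolation=2))
```

```text
[0.5063501  0.38936989 0.13562999] [-0.12982271  0.16553601 -2.74402792] [ 0.10958386 -0.01040149  0.04463037] 0.015703217202615073
scene 0.18 15 [0.5141 0.1846 0.1377]
scene 0.2 31 [0.5145 0.198  0.1383]
scene 0.22 35 [0.5118 0.22   0.1385]
scene 0.24 32 [0.5115 0.2391 0.1386]
scene 0.26 10 [0.5064 0.2533 0.1389]
scene 0.28 6 [0.5096 0.2837 0.139 ]
scene 0.3 31 [0.5081 0.2993 0.1391]
scene 0.32 9 [0.506  0.3135 0.1382]
scene 0.36 6 [0.5123 0.3677 0.1571]
top 0.18 30 [0.5173 0.1846 0.138 ]
top 0.2 51 [0.5167 0.1998 0.1384]
top 0.22 46 [0.5153 0.2206 0.1368]
top 0.24 44 [0.5145 0.2404 0.1377]
top 0.26 46 [0.514  0.2602 0.1382]
top 0.28 51 [0.5122 0.2796 0.1377]
top 0.3 48 [0.5113 0.2989 0.1372]
top 0.32 47 [0.5104 0.3206 0.1383]
top 0.34 61 [0.5081 0.34   0.1497]
top 0.36 41 [0.508  0.3563 0.155 ]
```

View pics/s1c.png

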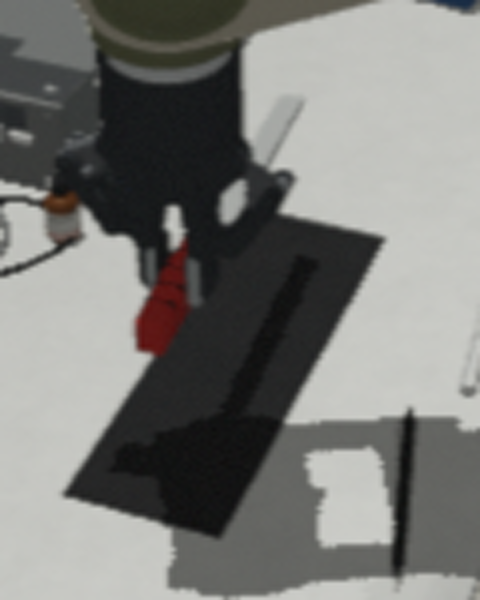

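The bar is held level: the blade top reads 0.138 with TCP z at 0.1356, and its shadow lies on the mat. Next I carry it to in front of the fulcrum.

{"op": "arm_command", "data": {"turn": [[0,0,0.68],[0,0,0.68],[0,0,0],[0,0,0],[0,0,0],[0,0,0],[0,0,0],[0,0,0],[0,0,0],[0,0,0],[0,0,0],[0,0,0]], "xyz": [[0,0,0],[0,0,0],[-0.4,0.1,0],[-0.8,0.1,0],[-0.95,0.1,0],[-0.95,0.1,0],[-0.95,0.1,0],[-0.95,0.1,0],[-0.9,0.1,0.1],[-0.7,0.1,0.1],[-0.44,0.14,0.1],[0,0,0]], "claw": [0,0,0,0,0,0,0,0,0,0,0,0]}}

```text
time_s: 7.2
position: [0.5332, 0.0329, 0.121]
tool_rot: [[0.063, 0.998, -0.002], [0.998, -0.063, -0.0], [-0.0, -0.002, -1.0]]
ft_force: [-0.7, 1.8, -2.1]
grip_width: 0.0157
gripper_force: 107.7
```

```bash
cat > look.py <<'E'
from h import *
import sys
n=sys.argv[1]; s=env.observe(); print(np.round(s["position"],4),np.round(s["tool_rot"][:,0],4),np.round(s["ft_force"],1),np.round(s["wrist_torque"],2),s["time_s"])
im,d=imaging.get_image("top"); cv2.imwrite(f"pics/t{n}.png",im); P=cloud("top",d)
zb=s["position"][2]-.0056+.008
hsv=cv2.cvtColor(im,cv2.COLOR_BGR2HSV).astype(int)
m=(abs(P[...,2]-zb)<.014)&(P[...,1]<s["position"][1]-.06)&(abs(P[...,0]-.518)<.03)&(P[...,1]>-.19)
vu=np.argwhere(m); q=np.array([ray("top",u,v,zb) for v,u in vu]); print("blade z",np.median(P[m][:,2]),"min y",np.sort(q[:,1])[:6].round(4))
f=cv2.fitLine(q[:,:2].astype(np.float32),cv2.DIST_HUBER,0,.001,.001).ravel(); print("line",f, "x at y=-.2,-.24:",f[2]+f[0]/f[1]*(-.2-f[3]),f[2]+f[0]/f[1]*(-.24-f[3]))
E
python3 look.py 2
```

```text
[0.5332 0.0329 0.121 ] [ 6.30e-02  9.98e-01 -3.00e-04] [-0.7  1.8 -2.1] [ 0.14 -0.05  0.05] 7.2
blade z 0.12300953590396606 min y [-0.1766 -0.1766 -0.1766 -0.1765 -0.1765 -0.174 ]
line [ 0.06063871  0.99815977  0.52317494 -0.10937238] x at y=-.2,-.24: 0.51766926 0.51523924
```

{"op": "arm_command", "data": {"turn": [[0,0,0],[0,0,0],[0,0,0],[0,0,0],[0,0,0]], "xyz": [[0,0,0.25],[0,0,0.3],[0,0,0.22],[0,0,0],[0,0,0]], "claw": [0,0,0,0,0]}}

```text
time_s: 7.75
position: [0.5332, 0.036, 0.084]
tool_rot: [[0.059, 0.998, -0.0], [0.998, -0.059, 0.0], [0.0, -0.0, -1.0]]
ft_force: [0.6, 0.0, -1.9]
grip_width: 0.0156
gripper_force: 107.7
```

```bash
python3 look.py 3
python3 - <<'E'
from h import *
d=[imaging.get_image("scene")[1] for i in range(2)][0]
P=cloud("scene",d); p=env.observe()["position"]
q=P[(abs(P[...,0]-.52)<.02)&(P[...,1]<-.03)&(P[...,1]>-.175)&(P[...,2]>.05)&(P[...,2]<.12)]
for y in (-.16,-.13,-.10,-.07): k=q[abs(q[:,1]-y)<.015]; print(y,len(k),np.median(k,0))
E
```

```text
[0.5332 0.036  0.084 ] [0.0588 0.9983 0.    ] [ 0.6  0.  -1.9] [ 0.16  0.02 -0.02] 7.75
blade z 0.08572780436943 min y [-0.1875 -0.1737 -0.1736 -0.1736 -0.1736 -0.1735]
line [ 0.06370205  0.997969    0.5237441  -0.1064178 ] x at y=-.2,-.24: 0.5177706 0.5152173
-0.16 44 [ 0.51459633 -0.16826913  0.08490584]
-0.13 14 [ 0.51800856 -0.13806189  0.08718206]
-0.1 1 [ 0.52877549 -0.08515584  0.08851926]
-0.07 10 [ 0.52925676 -0.07227248  0.08706345]
```

{"op": "arm_command", "data": {"turn": [[0,0,0],[0,0,0],[0,0,0],[0,0,0],[0,0,0],[0,0,0],[0,0,0],[0,0,0]], "xyz": [[0,0,0.024],[-0.2,0,0],[-0.25,0,0],[-0.25,0,0],[-0.25,0,0],[-0.2,0,0],[0,0,0],[0,0,0]], "claw": [0,0,0,0,0,0,0,0]}}

```text
time_s: 8.7
position: [0.5296, -0.0221, 0.0826]
tool_rot: [[0.06, 0.998, -0.0], [0.998, -0.06, 0.0], [0.0, -0.0, -1.0]]
ft_force: [-1.3, 0.1, -2.6]
grip_width: 0.0154
gripper_force: 107.7
```

{"op": "arm_command", "data": {"turn": [[0,0,0],[0,0,0],[0,0,0],[0,0,0],[0,0,0]], "xyz": [[-0.15,0,0],[-0.15,0,0],[-0.14,0,0],[0,0,0],[0,0,0]], "claw": [0,0,0,0,0]}}

```text
time_s: 9.2
position: [0.5283, -0.044, 0.0826]
tool_rot: [[0.06, 0.998, -0.0], [0.998, -0.06, 0.0], [0.0, -0.0, -1.0]]
ft_force: [-0.0, 0.6, -2.1]
grip_width: 0.0159
gripper_force: 107.7
```

Run:
```python
from h import *
s=env.observe(); print(np.round(s["position"],4),np.round(s["tool_rot"],4),s["ft_force"],s["wrist_torque"])
a=imaging.get_image("scene")[0]; b=imaging.get_image("top")[0]
cv2.imwrite("pics/s4c.png",np.hstack([cv2.resize(a[135:220,285:375],(400,378),interpolation=2),cv2.resize(b[190:285,330:425],(378,378),interpolation=2)]))
```

```text
[ 0.5283 -0.044   0.0826] [[ 5.980e-02  9.982e-01 -1.000e-04]
 [ 9.982e-01 -5.980e-02  1.000e-04]
 [ 1.000e-04 -1.000e-04 -1.000e+00]] [-0.0134468   0.58704471 -2.11254707] [ 0.14365013 -0.0524664   0.04626545]
```

View pics/s4c.png

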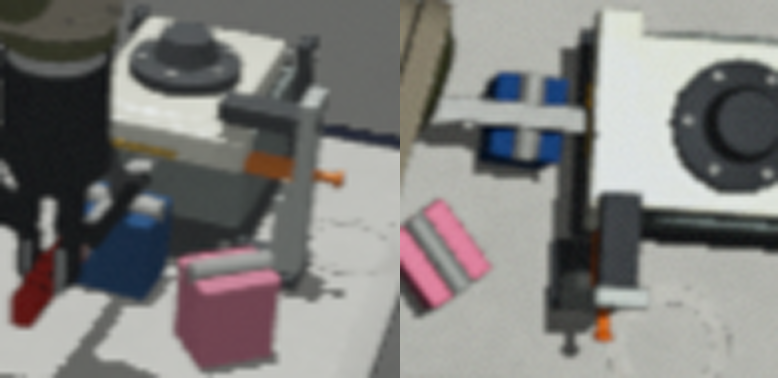

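The left half (scene) shows the blade running over the blue block to below the yellow mark at (145,150), with the orange tail sticking out at (340,178). The right half (top) shows the blade crossing the ridge at (535,112), with its tip under the lip. I'll push in 4.5 mm more and lower it onto the ridge.

{"op": "arm_command", "data": {"turn": [[0,0,0],[0,0,0],[0,0,0],[0,0,0],[0,0,0],[0,0,0]], "xyz": [[-0.09,0,0],[0,0,0],[0,0,0.02],[0,0,0.02],[0,0,0],[0,0,0]], "claw": [0,0,0,0,0,0], "squeeze": 120}}

```text
time_s: 9.9
position: [0.5281, -0.0483, 0.0806]
tool_rot: [[0.059, 0.998, 0.0], [0.998, -0.059, -0.0], [-0.0, 0.0, -1.0]]
ft_force: [0.5, -0.0, -1.1]
grip_width: 0.0152
gripper_force: 119.8
```

```bash
cat > lv.py <<'E'
from h import *
s=env.observe(); p=s["position"]; R=s["tool_rot"]; F=s["ft_force"]; T=s["wrist_torque"]
th=np.degrees(np.arcsin(-R[2,0])); C=np.array([.5187,-.2015,.066]); M=T+np.cross(p-C,F)
a=imaging.get_image("scene")[0]; h=cv2.cvtColor(a,cv2.COLOR_BGR2HSV).astype(int)
m=(h[...,0]>=3)&(h[...,0]<=15)&(h[...,1]>150)&(h[...,2]>60); m[:165]=0; m[190:]=0; m[:,:335]=0; m[:,375:]=0
q=np.argwhere(m)[:,::-1]
ctr=R.T@(C-p)*1000
print("t",s["time_s"],"th",th.round(2),"p",np.round(p,4),"C in tool",ctr.round(1),"F",F.round(1),"T",T.round(2),"tip F if torque@TCP",round(-M[0]/.0595,1),"noT",round(-np.cross(p-C,F)[0]/.0595,1),"orange",len(q),q.max(0) if len(q) else 0,"tail px",(q[:,0]>=352).sum())
E
python3 lv.py
```

```text
t 9.9 th 0.0 p [ 0.5281 -0.0483  0.0806] C in tool [-153.5   -0.3   14.7] F [ 0.5 -0.  -1.1] T [ 0.06 -0.07 -0.04] tip F if torque@TCP 1.8 noT 2.8 orange 46 [360 175] tail px 4
```

{"op": "arm_command", "data": {"turn": [[0,-0.1,0],[0,-0.1,0],[0,-0.2,0],[0,-0.2,0],[0,-0.1,0],[0,-0.1,0],[0,0,0],[0,0,0]], "xyz": [[0.0025,0,0.027],[0.0025,0,0.027],[0.005,0,0.0535],[0.005,0,0.0535],[0.0025,0,0.027],[0.0025,0,0.027],[0,0,0],[0,0,0]], "claw": [0,0,0,0,0,0,0,0]}}

```text
time_s: 10.75
position: [0.5282, -0.0474, 0.0699]
tool_rot: [[0.059, 0.998, -0.004], [0.996, -0.059, -0.069], [-0.069, 0.0, -0.998]]
ft_force: [0.1, 0.6, -0.6]
grip_width: 0.0156
gripper_force: 119.9
```

```bash
python3 lv.py
```

```text
t 10.75 th 3.98 p [ 0.5282 -0.0474  0.0699] C in tool [-153.7   -0.3   14.6] F [ 0.1  0.6 -0.6] T [ 0.13  0.01 -0.  ] tip F if torque@TCP -0.7 noT 1.5 orange 46 [360 175] tail px 4
```

Geometry holds. Next 3° at half speed.

{"op": "arm_command", "data": {"turn": [[0,-0.1,0],[0,-0.1,0],[0,-0.1,0],[0,-0.1,0],[0,-0.1,0],[0,-0.1,0],[0,0,0]], "xyz": [[0.0025,0,0.027],[0.0025,0,0.027],[0.0025,0,0.027],[0.0025,0,0.027],[0.0025,0,0.027],[0.0025,0,0.027],[0,0,0]], "claw": [0,0,0,0,0,0,0]}}

```text
time_s: 11.5
position: [0.5285, -0.0482, 0.0623]
tool_rot: [[0.059, 0.998, -0.006], [0.991, -0.059, -0.124], [-0.124, 0.001, -0.992]]
ft_force: [-1.3, -3.7, 5.0]
grip_width: 0.0152
gripper_force: 120.8
```

```bash
python3 lv.py
```

```text
t 11.5 th 7.1 p [ 0.5285 -0.0482  0.0623] C in tool [-152.9   -0.7   15.3] F [-1.3 -3.7  5. ] T [-0.51  0.23 -0.13] tip F if torque@TCP -4.1 noT -12.7 orange 45 [360 175] tail px 4
```

{"op": "arm_command", "data": {"turn": [[0,-0.1,0],[0,-0.1,0],[0,-0.1,0],[0,0,0]], "xyz": [[0.0025,0,0.027],[0.0025,0,0.027],[0.0025,0,0.027],[0,0,0]], "claw": [0,0,0,0]}}

```text
time_s: 11.95
position: [0.5286, -0.0485, 0.0583]
tool_rot: [[0.059, 0.998, -0.008], [0.987, -0.06, -0.15], [-0.15, 0.001, -0.989]]
ft_force: [-1.4, -5.8, 5.9]
grip_width: 0.0152
gripper_force: 120.8
```

```bash
sed -i 's/round(-M\[0\]\/.0595,1),"noT",round(-np.cross(p-C,F)\[0\]\/.0595,1)/round((M[0]+.195)\/.0595,1)/' lv.py; python3 lv.py
```

```text
t 11.95 th 8.62 p [ 0.5286 -0.0485  0.0583] C in tool [-152.7   -0.7   15.4] F [-1.4 -5.8  5.9] T [-0.64  0.18 -0.23] tip F if torque@TCP 7.0 orange 46 [360 175] tail px 4
```

```bash
cat > lift.py <<'E'
from h import *
def lip(a):
    g=cv2.cvtColor(a,cv2.COLOR_BGR2GRAY).astype(np.float32); return g
a0=lip(cv2.imread("pics/scene0.png")); im=imaging.get_image("scene")[0]; cv2.imwrite("pics/cur.png",im); a=lip(im)
def edge(g,u):
    c=cv2.GaussianBlur(g,(3,1),0)[158:182,u]; dg=np.diff(c); i=int(np.argmin(dg)); i=min(max(i,1),len(dg)-2); y0,y1,y2=dg[i-1:i+2]; return 158.5+i+.5*(y0-y2)/(y0-2*y1+y2)
print([ (u,round(float(edge(a0,u)),2),round(float(edge(a,u)),2)) for u in range(326,340,2)])
x=[edge(a0,u)-edge(a,u) for u in range(326,340)]; 
K,R,t=cam("scene")
def pr(p): q=K@(R@np.array(p)+t); return q[:2]/q[2]
k=pr([.46,-.235,.088])[1]-pr([.46,-.235,.098])[1]
print("lift mm",np.median(x)/k*10,"px/10mm",k,"tip depth check")
E
python3 lift.py
```

```text
[(326, 164.63, 163.94), (328, 165.08, 164.5), (330, 165.51, 164.6), (332, 165.78, 165.35), (334, 166.69, 165.67), (336, 160.52, 160.6), (338, 168.17, 169.8)]
lift mm 2.3961668827676004 px/10mm 2.6652942723202955 tip depth check
```

{"op": "arm_command", "data": {"turn": [[0,-0.1,0],[0,-0.1,0],[0,-0.1,0],[0,0,0]], "xyz": [[0.0025,0,0.027],[0.0025,0,0.027],[0.0025,0,0.027],[0,0,0]], "claw": [0,0,0,0]}}

```text
time_s: 12.45
position: [0.5286, -0.049, 0.0544]
tool_rot: [[0.059, 0.998, -0.009], [0.983, -0.06, -0.176], [-0.176, 0.002, -0.984]]
ft_force: [-1.6, -6.4, 4.8]
grip_width: 0.0153
gripper_force: 120.8
```

```bash
python3 lv.py; python3 lift.py
```

```text
t 12.45 th 10.14 p [ 0.5286 -0.049   0.0544] C in tool [-152.5   -0.8   15.4] F [-1.6 -6.4  4.8] T [-0.88  0.28 -0.3 ] tip F if torque@TCP -0.4 orange 46 [360 175] tail px 4
[(326, 164.63, 163.6), (328, 165.08, 163.94), (330, 165.51, 164.55), (332, 165.78, 164.65), (334, 166.69, 165.6), (336, 160.52, 171.64), (338, 168.17, 168.5)]
lift mm 3.6814562686538017 px/10mm 2.6652942723202955 tip depth check
```

{"op": "arm_command", "data": {"turn": [[0,-0.1,0],[0,-0.1,0],[0,-0.1,0],[0,0,0]], "xyz": [[0.0025,0,0.027],[0.0025,0,0.027],[0.0025,0,0.027],[0,0,0]], "claw": [0,0,0,0]}}

```text
time_s: 12.95
position: [0.5287, -0.0496, 0.0504]
tool_rot: [[0.059, 0.998, -0.01], [0.978, -0.059, -0.202], [-0.202, 0.002, -0.979]]
ft_force: [-2.7, -8.0, 6.5]
grip_width: 0.015
gripper_force: 120.8
```

```bash
sed -i 's/round((M\[0\]+.195)/round((M[0]-.2*F[1]+.195)/' lv.py; python3 lv.py; python3 lift.py
```

```text
t 12.95 th 11.66 p [ 0.5287 -0.0496  0.0504] C in tool [-152.3   -0.9   15.5] F [-2.7 -8.   6.5] T [-1.09  0.37 -0.22] tip F if torque@TCP 26.5 orange 46 [360 175] tail px 4
[(326, 164.63, 163.28), (328, 165.08, 163.6), (330, 165.51, 163.86), (332, 165.78, 164.55), (334, 166.69, 164.73), (336, 160.52, 171.48), (338, 168.17, 171.59)]
lift mm 4.87425840468369 px/10mm 2.6652942723202955 tip depth check
```

{"op": "arm_command", "data": {"turn": [[0,-0.1,0],[0,-0.1,0],[0,0,0]], "xyz": [[0.0025,0,0.027],[0.0025,0,0.027],[0,0,0]], "claw": [0,0,0]}}

```text
time_s: 13.35
position: [0.5286, -0.05, 0.0477]
tool_rot: [[0.058, 0.998, -0.011], [0.974, -0.06, -0.219], [-0.219, 0.002, -0.976]]
ft_force: [-1.5, -8.3, 6.6]
grip_width: 0.0153
gripper_force: 120.8
```

```bash
python3 lv.py; python3 lift.py
```

```text
t 13.35 th 12.67 p [ 0.5286 -0.05    0.0477] C in tool [-152.1   -0.9   15.5] F [-1.5 -8.3  6.6] T [-1.25  0.3  -0.29] tip F if torque@TCP 24.4 orange 46 [360 175] tail px 4
[(326, 164.63, 162.67), (328, 165.08, 163.35), (330, 165.51, 163.58), (332, 165.78, 163.92), (334, 166.69, 164.71), (336, 160.52, 160.43), (338, 168.17, 161.5)]
lift mm 7.109724754893772 px/10mm 2.6652942723202955 tip depth check
```

{"op": "arm_command", "data": {"turn": [[0,-0.1,0],[0,-0.1,0],[0,0,0]], "xyz": [[0.0025,0,0.027],[0.0025,0,0.027],[0,0,0]], "claw": [0,0,0]}}

```text
time_s: 13.75
position: [0.5286, -0.0505, 0.0451]
tool_rot: [[0.058, 0.998, -0.012], [0.97, -0.06, -0.236], [-0.237, 0.002, -0.972]]
ft_force: [-2.5, -9.7, 7.9]
grip_width: 0.0152
gripper_force: 120.8
```

```bash
python3 lv.py; python3 lift.py
```

```text
t 13.75 th 13.68 p [ 0.5286 -0.0505  0.0451] C in tool [-152.    -0.9   15.5] F [-2.5 -9.7  7.9] T [-1.33  0.29 -0.26] tip F if torque@TCP 29.9 orange 46 [360 175] tail px 4
[(326, 164.63, 162.61), (328, 165.08, 162.76), (330, 165.51, 163.47), (332, 165.78, 163.62), (334, 166.69, 170.5), (336, 160.52, 160.67), (338, 168.17, 162.65)]
lift mm 7.6436661574223415 px/10mm 2.6652942723202955 tip depth check
```

{"op": "arm_command", "data": {"turn": [[0,-0.1,0],[0,-0.1,0],[0,0,0]], "xyz": [[0.0025,0,0.027],[0.0025,0,0.027],[0,0,0]], "claw": [0,0,0]}}

```text
time_s: 14.15
position: [0.5286, -0.051, 0.0425]
tool_rot: [[0.058, 0.998, -0.014], [0.966, -0.059, -0.253], [-0.254, 0.002, -0.967]]
ft_force: [-1.8, -9.9, 8.1]
grip_width: 0.0155
gripper_force: 120.8
```

```bash
python3 lv.py; python3 lift.py
```

```text
t 14.15 th 14.7 p [ 0.5286 -0.051   0.0425] C in tool [-151.9   -0.9   15.5] F [-1.8 -9.9  8.1] T [-1.47  0.35 -0.33] tip F if torque@TCP 28.5 orange 48 [360 175] tail px 5
[(326, 164.63, 162.38), (328, 165.08, 162.6), (330, 165.51, 163.11), (332, 165.78, 163.59), (334, 166.69, 170.29), (336, 160.52, 170.57), (338, 168.17, 162.0)]
lift mm 8.276793050743894 px/10mm 2.6652942723202955 tip depth check
```

{"op": "arm_command", "data": {"turn": [[0,-0.1,0],[0,-0.1,0],[0,0,0]], "xyz": [[0.0025,0,0.027],[0.0025,0,0.027],[0,0,0]], "claw": [0,0,0]}}

```text
time_s: 14.55
position: [0.5286, -0.0516, 0.0398]
tool_rot: [[0.058, 0.998, -0.015], [0.961, -0.059, -0.27], [-0.271, 0.002, -0.963]]
ft_force: [-1.4, -11.4, 7.9]
grip_width: 0.0152
gripper_force: 120.7
```

```bash
python3 lv.py; python3 lift.py
python3 - <<'E'
from h import *
a=cv2.imread("pics/cur.png"); b=imaging.get_image("top")[0]
cv2.imwrite("pics/s5c.png",np.hstack([cv2.resize(a[135:220,285:375],(400,378),interpolation=2),cv2.resize(b[190:285,330:425],(378,378),interpolation=2)]))
E
```

```text
t 14.55 th 15.71 p [ 0.5286 -0.0516  0.0398] C in tool [-151.7   -0.9   15.5] F [ -1.4 -11.4   7.9] T [-1.68  0.3  -0.31] tip F if torque@TCP 28.3 orange 41 [349 173] tail px 0
[(326, 164.63, 161.68), (328, 165.08, 162.37), (330, 165.51, 162.63), (332, 165.78, 163.3), (334, 166.69, 163.78), (336, 160.52, 160.79), (338, 168.17, 151.0)]
lift mm 10.665059444201576 px/10mm 2.6652942723202955 tip depth check
```

View pics/s5c.png

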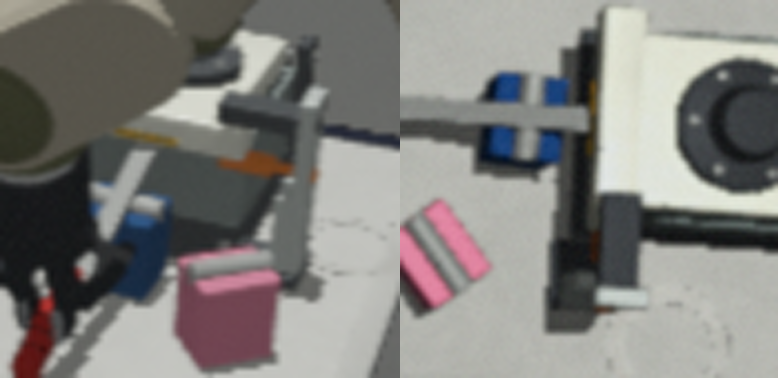

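In the left half the orange tongue at (255,160) now reaches under the lip, and the tail behind the post is drawn in to (315,175). In the right half the block hasn't moved and the tail has nearly gone at (600,310). The catch is in, so I'll ease down slowly.

{"op": "arm_command", "data": {"turn": [[0,0.1,0],[0,0.1,0],[0,0.1,0],[0,0.1,0],[0,0.1,0],[0,0.1,0],[0,0,0]], "xyz": [[-0.0025,0,-0.027],[-0.0025,0,-0.027],[-0.0025,0,-0.027],[-0.0025,0,-0.027],[-0.0025,0,-0.027],[-0.0025,0,-0.027],[0,0,0]], "claw": [0,0,0,0,0,0,0]}}

```text
time_s: 15.4
position: [0.5281, -0.0485, 0.0469]
tool_rot: [[0.058, 0.998, -0.013], [0.975, -0.06, -0.215], [-0.216, 0.0, -0.976]]
ft_force: [0.7, 1.7, -0.8]
grip_width: 0.0154
gripper_force: 120.0
```

```bash
python3 lv.py; python3 lift.py
```

```text
t 15.4 th 12.46 p [ 0.5281 -0.0485  0.0469] C in tool [-153.8   -0.3   14.5] F [ 0.7  1.7 -0.8] T [ 0.18 -0.   -0.01] tip F if torque@TCP -1.0 orange 41 [349 174] tail px 0
[(326, 164.63, 161.99), (328, 165.08, 162.6), (330, 165.51, 162.7), (332, 165.78, 163.42), (334, 166.69, 163.79), (336, 160.52, 160.34), (338, 168.17, 163.21)]
lift mm 9.805308732522727 px/10mm 2.6652942723202955 tip depth check
```

{"op": "arm_command", "data": {"turn": [[0,0.2,0],[0,0.2,0],[0,0.2,0],[0,0.2,0],[0,0.2,0],[0,0.2,0],[0,0.2,0],[0,0.2,0],[0,0.2,0],[0,0.2,0],[0,0.2,0],[0,0.2,0]], "xyz": [[-0.005,0,-0.0535],[-0.005,0,-0.0535],[-0.005,0,-0.0535],[-0.005,0,-0.0535],[-0.005,0,-0.0535],[-0.005,0,-0.0535],[-0.005,0,-0.0535],[-0.005,0,-0.0535],[-0.005,0,-0.0535],[-0.005,0,-0.0535],[-0.005,0,-0.0535],[-0.005,0,-0.0535]], "claw": [0,0,0,0,0,0,0,0,0,0,0,0]}}

```text
time_s: 16.7
position: [0.5281, -0.0477, 0.0792]
tool_rot: [[0.059, 0.998, -0.0], [0.998, -0.059, -0.007], [-0.007, -0.0, -1.0]]
ft_force: [-0.8, 0.3, -1.0]
grip_width: 0.0154
gripper_force: 120.0
```

{"op": "arm_command", "data": {"turn": [[0,0.08,0],[0,0,0],[0,0,0],[0,0,0]], "xyz": [[-0.002,0,-0.021],[0,0,-0.04],[0,0,-0.03],[0,0,0]], "claw": [0,0,0,0]}}

```text
time_s: 17.1
position: [0.5281, -0.0477, 0.0836]
tool_rot: [[0.059, 0.998, -0.0], [0.998, -0.059, -0.002], [-0.002, 0.0, -1.0]]
ft_force: [-0.3, -0.5, -2.6]
grip_width: 0.0155
gripper_force: 119.7
```

```bash
python3 lv.py
python3 - <<'E'
from h import *
s=env.observe(); z=s["position"][2]
for n in("scene","top"):
    P=cloud(n,imaging.get_image(n)[1]); q=P[(abs(P[...,0]-.52)<.02)&(P[...,1]<-.03)&(P[...,1]>-.215)&(P[...,2]>.076)&(P[...,2]<.12)]
    for y in (-.19,-.16,-.13,-.10,-.07):
        k=q[abs(q[:,1]-y)<.015]
        if len(k): print(n,y,len(k),np.median(k,0).round(4),"exp top z",z+.0024)
E
```

```text
t 17.1 th 0.1 p [ 0.5281 -0.0477  0.0836] C in tool [-154.1   -0.3   17.9] F [-0.3 -0.5 -2.6] T [ 0.11 -0.01  0.01] tip F if torque@TCP 0.2 orange 41 [349 174] tail px 0
scene -0.19 4 [ 0.5279 -0.1985  0.0775] exp top z 0.08592087764958035
scene -0.16 10 [ 0.5224 -0.161   0.0864] exp top z 0.08592087764958035
scene -0.13 2 [ 0.5247 -0.1401  0.088 ] exp top z 0.08592087764958035
scene -0.1 5 [ 0.5147 -0.0937  0.0855] exp top z 0.08592087764958035
scene -0.07 11 [ 0.5304 -0.0613  0.105 ] exp top z 0.08592087764958035
top -0.19 78 [ 0.5193 -0.1926  0.0849] exp top z 0.08592087764958035
top -0.16 67 [ 0.5209 -0.1602  0.0859] exp top z 0.08592087764958035
top -0.13 12 [ 0.5206 -0.1423  0.0879] exp top z 0.08592087764958035
```

{"op": "arm_command", "data": {"turn": [[0,0,0],[0,0,0],[0,0,0],[0,0,0],[0,0,0],[0,0,0],[0,0,0],[0,0,-0.34],[0,0,-0.34],[0,0,0],[0,0,0],[0,0,0]], "xyz": [[0.15,0,0],[0.25,0,0],[0.35,0,0],[0.35,0,0],[0.35,0,0],[0.35,0,0],[0.2,0,0],[0,0,-0.3],[0,0,-0.4],[0,0,-0.43],[0.4,-0.06,0],[0.8,-0.06,0]], "claw": [0,0,0,0,0,0,0,0,0,0,0,0]}}

```text
time_s: 18.45
position: [0.5285, 0.1116, 0.1404]
tool_rot: [[0.003, 1.0, 0.001], [1.0, -0.003, -0.002], [-0.002, 0.001, -1.0]]
ft_force: [0.4, 0.5, -1.9]
grip_width: 0.0155
gripper_force: 119.8
```

{"op": "arm_command", "data": {"turn": [[0,0,0],[0,0,0],[0,0,0],[0,0,0],[0,0,0],[0,0,0],[0,0,0],[0,0,0],[0,0,0]], "xyz": [[0.9,-0.06,0],[0.9,-0.06,0],[0.9,-0.06,0],[0.9,-0.06,0],[0.9,-0.06,0],[0.6,-0.04,0],[0.3,0,0],[0,0,0],[0,0,0]], "claw": [0,0,0,0,0,0,0,0,0]}}

```text
time_s: 19.35
position: [0.5111, 0.3815, 0.1391]
tool_rot: [[0.0, 1.0, -0.001], [1.0, -0.0, -0.002], [-0.002, -0.001, -1.0]]
ft_force: [-0.3, -0.5, -3.1]
grip_width: 0.0153
gripper_force: 119.7
```

Run:
```python
from h import *
s=env.observe(); print(s["time_s"],np.round(s["position"],4),np.round(s["tool_rot"][:,0],4),np.round(s["ft_force"],1))
im,d=imaging.get_image("top"); P=cloud("top",d); zb=s["position"][2]+.0024
m=(abs(P[...,2]-zb)<.014)&(P[...,1]<s["position"][1]-.06)&(abs(P[...,0]-.51)<.03)&(P[...,1]>.1)
vu=np.argwhere(m); q=np.array([ray("top",u,v,zb) for v,u in vu]); print(np.median(P[m][:,2]),zb,"tip y",np.sort(q[:,1])[:5].round(4))
f=cv2.fitLine(q[:,:2].astype(np.float32),cv2.DIST_HUBER,0,.001,.001).ravel(); print(f,"x at y=.295:",f[2]+f[0]/f[1]*(.295-f[3]))
```

```text
19.35 [0.5111 0.3815 0.1391] [ 3.0e-04  1.0e+00 -2.5e-03] [-0.3 -0.5 -3.1]
0.14122185171794083 0.14146036702949716 tip y [0.1708 0.1709 0.171  0.1711 0.1712]
[0.00235255 0.99999726 0.51036507 0.24687065] x at y=.295: 0.5104783
```

{"op": "arm_command", "data": {"turn": [[0,0,0],[0,0,0],[0,0,0],[0,0,0],[0,0,0],[0,0,0],[0,0,0],[0,0,0],[0,0,0],[0,0,0],[0,0,0]], "xyz": [[0,0,0.3],[0,0,0.45],[0,0,0.45],[0,0,0.45],[0,0,0.35],[0,0,0.25],[0,0,0.16],[0,0,0.1],[0,0,0.05],[0,0,0.04],[0,0,0]], "claw": [0,0,0,0,0,0,0,0,0,0,0]}}

```text
time_s: 20.5
position: [0.5112, 0.382, 0.0096]
tool_rot: [[0.0, 1.0, 0.0], [1.0, -0.0, -0.002], [-0.002, 0.0, -1.0]]
ft_force: [-0.2, 0.7, -2.0]
grip_width: 0.0157
gripper_force: 119.8
```

{"op": "arm_command", "data": {"turn": [[0,0,0],[0,0,0],[0,0,0],[0,0,0],[0,0,0],[0,0,0],[0,0,0],[0,0,0]], "xyz": [[0,0,0.015],[0,0,0.005],[0,0,0],[0,0,0],[0,0,0],[0,0,0],[0,0,0],[0,0,0]], "claw": [0,0,0,19,22,28,36,44], "squeeze": 60}}

```text
time_s: 21.3
position: [0.5111, 0.3819, 0.0083]
tool_rot: [[0.0, 1.0, -0.0], [1.0, -0.0, -0.002], [-0.002, -0.0, -1.0]]
ft_force: [-0.1, 0.6, -0.2]
grip_width: 0.0439
gripper_force: 0.0
```

{"op": "arm_command", "data": {"turn": [[0,0,0],[0,0,0],[0,0,0],[0,0,0],[0,0,0],[0,0,0],[0,0,0],[0,0,0],[0,0,0],[0,0,0],[0,0,0],[0,0,0]], "xyz": [[0,0,0],[0,0,-0.2],[0,0,-0.4],[0,0,-0.6],[0,0,-0.8],[0,0,-0.8],[0,0,-0.8],[0,-0.6,-0.3],[0,-0.6,0],[0,-0.6,0],[0,-0.4,0],[0,0,0]], "claw": [50,50,50,50,50,50,50,50,50,50,50,50]}}

```text
time_s: 22.5
position: [0.399, 0.3824, 0.2046]
tool_rot: [[-0.002, 1.0, 0.0], [1.0, 0.002, -0.001], [-0.001, 0.0, -1.0]]
ft_force: [0.4, -0.4, 0.0]
grip_width: 0.0499
gripper_force: 0.0
```

```bash
cat > f.py <<'E'
from h import *
s=env.observe(); print(s["time_s"],s["position"].round(3),s["ft_force"].round(1))
im,d=imaging.get_image("top"); cv2.imwrite("pics/top0.png",im); np.save("top0.npy",d)
a=imaging.get_image("scene")[0]; cv2.imwrite("pics/fin.png",np.hstack([cv2.resize(a[130:350,210:390],(390,477),interpolation=2),cv2.resize(im[180:290,120:460],(400,477),interpolation=2)]))
from m import *
g=roi(125,190,250,250); rect(g&(V<60),"mat",.003)
rect(g&((H<8)|(H>172))&(S>150)&(V>80),"red",.029)
inner=roi(136,206,236,234); rect(inner&(V>90),"bar",.02); rect(inner&(V>90)&(S<80),"blade",.011)
E
python3 f.py; python3 lv.py; python3 lift.py
```

```text
22.5 [0.399 0.382 0.205] [ 0.4 -0.4  0. ]
mat 3023 z [-0.002  0.004  0.469] c [493.2 308.2] size [135.3 321.2] ang 1.59
red 209 z [0.022 0.028 0.034] c [512.7 379.4] size [17.  99.2] ang 1.59
bar 495 z [0.006 0.014 0.033] c [511.6 300.4] size [262.2  17.3] ang 89.57
blade 300 z [0.005 0.011 0.016] c [509.5 250.5] size [ 17.2 160.3] ang 1.59
t 22.6 th 0.06 p [0.4015 0.3824 0.2041] C in tool [-583.8  116.9  138.9] F [-0.4  0.9  0.3] T [ 0.05 -0.04 -0.03] tip F if torque@TCP 2.0 orange 0 0 tail px 0
[(326, 164.63, 160.38), (328, 165.08, 159.8), (330, 165.51, 170.58), (332, 165.78, 172.44), (334, 166.69, 167.6), (336, 160.52, 159.5), (338, 168.17, 178.78)]
lift mm -18.52352731097761 px/10mm 2.6652942723202955 tip depth check
```

View pics/fin.png

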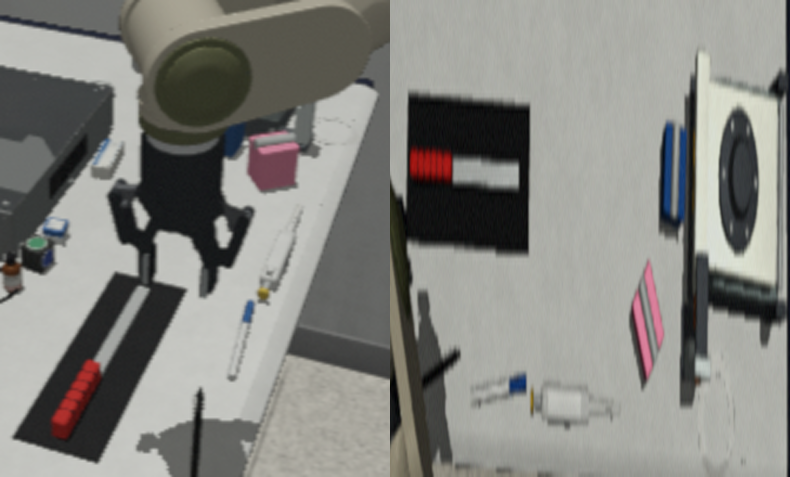

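The final view shows the bar lying along the middle of its mat: in the right half it runs from (410,165) to (520,177), and its mid point measures (0.511, 0.295) against a mat centre of (0.510, 0.295). The block and bystanders are in place, and the tail is still drawn in.

```bash
python3 -c "
from rig import env
print(env.close_job())"
```

```text
the job is handed in; nothing more can be done
None
```

I handed the job in at about 23 s of the 72 s allowed: the lip was levered up until the orange catch sprang in, then eased down onto it (about 10 mm up), and the bar is back along the middle of its mat; no verdict was shown.

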